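Put the laundry shelf's jug, cup and brush back on their own pads

ROBOT

A 6-joint arm with a two-finger parallel gripper is mounted at the origin on the work surface. World frame = base frame: x ahead of the robot, y to its left, z up, the work surface at z = 0. Lengths are in mm, angles in rad, forces in N, time in s.
With the tool pointing down it reaches from about 300 to 775 mm from the base axis. Payload 14.6 kg.
Tool frame: the origin (TCP) lies between the finger pads; the fingertips stand ahead of it and the grasp point (between the pads) lies 11 mm behind it (manip.finger_overhang is the z of the fingertips in the tool frame, in mm); z points along the fingers, y is the line along which they close (so a half turn about z gives the same grasp; the last joint's range is limited). The gripper opens to 94 mm and grips with 3 to 60 N. Pads are 16 mm wide; open, the fingers measure 119 mm over their backs; the gripper's body (75 mm by 177 mm) begins 78 mm behind the grasp point.
Start: joints at [1.179, 0.3, 1.521, -0, 1.321, -0.067], TCP at [175.513, 521.234, 190.146] pointing down, gripper open.
Joint ranges: [-3.03, 3.03], [-0.79, 2.21], [0.23, 2.52], [-1.04, 4.18], [0, 3.07], [-2.55, 2.55]. Speed limits (rad/s): [2.22, 2.22, 2.57, 3.14, 3.14, 3.14].

INTERFACE

Orientations are given as [roll, pitch, yaw] about the fixed x, y, z axes, in that order (R = Rz(yaw) Ry(pitch) Rx(roll)).
In Python, from cell import manip gives the robot as it stands.
- The arm moves only by the tool jog_arm, never from a script. Its argument "series" is a list of rows, each a list of 7 numbers: the shift along the world's x, y, z as a fraction of full scale, then the turn, a rotation vector about the world's x, y, z as a fraction of full scale, then the closure, from 0 (fully open) to 1 (shut). In form: [[dx, dy, dz, wx, wy, wz, fingers], ...]. A call has 1 to 8 rows; each row is the pose to reach, as a shift and turn from the pose commanded when the call began; what a row does not reach only later rows make up. Full scale, the value 1, is 120 mm for a shift and 90 degrees for a turn. A row lasts 1/12 s, in which the tool goes at most 41.7 mm and 7.16 degrees, less where a joint would pass 70% of its speed; a pose out of reach is approached as far as the arm can. A call with a number of a shift or a turn outside -1 to 1 is refused whole. A call with a gripper value outside its range is refused whole. The fingers move at their own pace and stop on an object; "grip_force" is the grip in N (left out, the last holds). Time passes only in rows, so rows that repeat a pose let the fingers close. It gives the time, the measured TCP pose, the force, the opening and the grip force at its end, in the units of the state.
- manip.read_state(): the state, without advancing time (a new reading comes with each control period).
- manip.camera(name): name is "side" or "top" or "wrist"; returns a dict with "frame" (400x640x3 uint8, red, green, blue), "vfov" (degrees; the focal length in pixels is half the picture's height over the tangent of half this angle, whatever the lens; pixels are square), "cx", "cy" (the principal point, pixels), "R" (3x3) and "t" (3): a world point X has camera coordinates R X + t; the wrist camera has in their place "hand_eye" (4x4, takes a point from camera to tool coordinates, whose origin is the TCP and whose axes are the flange's). Camera axes: x right, y down, z forward; pixel columns grow to the right and rows downward; lengths in mm; the calibration is good to about 2 mm. The wrist camera is an equidistant fisheye: a pixel r from the principal point sees the ray r / f radians off the axis. A picture is of the moment at which its call begins: read the wrist's pose just before it. There is no depth.
- manip.sign_off(): hands the job in; it is judged then, once.
The state is a dict: "clock": time; "joints": joint angles; "qd": joint speeds; "effort": joint torques, N m; "eef_pos": TCP position; "eef_rot": TCP orientation; "wrist_force": force on the tool from outside, world axes, zero at the start; "moment": the same for the moment, N m; "finger_gap": finger opening in mm; "finger_force": force on a finger pad.
Only numpy, scipy, OpenCV 4.12 (cv2) and the standard library are available. Lean on these libraries where they do the work, as an engineer would, in place of code of your own. Each camera call takes 0.05 s, during which the arm holds its last target. There are 200 camera calls.

TASK

The detergent jug, the measuring cup and the scrub brush stand on one another's drip pads: first set one of them down upright in the middle of the empty cork mat and let go of it, then put each in the middle of its own pad, the jug on the square one, the cup on the round one and the brush, bristles down, lengthwise along the oblong one. Do not tip any of them over, leave all three standing at rest, and do not push or tip the peg basket, the softener bottle or the soap.

Things in the scene. Friction and masses are not known exactly. Their poses are not given: they have to be found in the camera images.
- jug: Closed blue plastic jug, 0.6 kg, 185 mm high, on the oblong pad at the start. Origin: centre of its underside, z up. Body 76 x 76 mm up to 90 mm; shoulder 70 (x) x 52 (y) mm up to 135 mm; round white cap, 38 mm in diameter, on the jug's axis from 149 to 185 mm: grip it there from above, at any yaw. A loop handle stands out at +y to 54 mm from the axis, 45 to 131 mm high.
- cup: Milky clear plastic measuring cup, empty, 70 g, on the square pad at the start. Round, 85 mm high, outside 60 mm across at the foot, 66 at the rim, wall 3 mm. Origin: centre of its underside, z up. A hook handle 14 mm wide stands out at +y to 62 mm from the axis, 46 to 82 mm high: grip the cup from above across its outside, closing along its x, clear of the handle.
- brush: Scrub brush lying bristles down, 160 g, on the round pad at the start. Pale wooden back 130 mm long (its x) x 48 mm wide (y), 26 to 46 mm high; a crown 100 x 30 mm on it, up to 54 mm; below it stiff (rigid) green bristles, 116 x 40 mm. Origin: centre of the underside of the bristles, z up. Grip it from above across the 48 mm width.
- square_pad: The jug's pad: grey square drip pad 110 x 110 mm, 4 mm thick. Fixed. Origin at the centre of its underside, on the shelf; z up.
- round_pad: The cup's pad: grey round drip pad 110 mm in diameter, 4 mm thick. Fixed. Origin at the centre of its underside, on the shelf; z up.
- oblong_pad: The brush's pad: grey oblong drip pad 150 mm long (along its x) x 80 mm wide (y), 4 mm thick. Fixed. Origin at the centre of its underside, on the shelf; z up.
- cork_mat: The free spot: brown cork mat 130 x 130 mm, 4 mm thick, empty at the start. Fixed. Origin at the centre of its underside, on the shelf; z up.
- peg_basket: Bystander: loose round steel basket of wooden pegs, 96 mm in diameter, 75 mm high, its wire bail up to 118 mm. Origin: centre of its underside. (Unlisted: low fixed things under 60 mm high nearer than 0.45 m to the robot's base; taller equipment at the back, x over 0.75, and far sides, y beyond 0.5.)
- softener: Bystander: loose white softener bottle, 62 mm in diameter, 160 mm high. Origin at the centre of its underside. Not to be disturbed.
- soap: Bystander: loose bar of cream soap, 50 (x) x 78 (y) x 26 mm high, on the robot's side of the pads. Origin at the centre of its underside. Not to be disturbed.
Things that resemble listed ones, but are neither listed nor needed, are in the scene too. There is more than one size of the jug; the job needs the smallest.

How it is judged:
By the outcome, as a careful person would: the job done as asked, in the order asked, and still so for the second after the job is handed in, with the robot touching nothing.
It also fails if it takes over 112 s, if anything falls off the work surface, if the arm or the gripper's body presses on something with over 40 N, if the wrist force passes 120 N, or if a joint passes its speed limit or range.

## Working session

There is one attempt and no reset: what is moved stays moved. The work goes in short steps, Python scripts to look and compute and a tool call to move; the robot and the scene stay as the last step left them, time stands still between calls to the robot, and variables do not carry over. Pictures are saved under pics/ and viewed, at most 14 in all, crops included, and the job is handed in when it is done.

Besides the shell and the picture viewer there is one more tool, called after "Request:" as name(argument=value, ...), one argument or row to a line, values as JSON. jog_arm: Moves the arm, as the interface text tells. Its arguments: {"type":"object","properties":{"series":{"type":"array"},"grip_force":{"type":"number"}},"required":["series"]}

```bash
mkdir -p pics; cat > h.py <<'E'
import numpy as np,cv2
from cell import manip
def snap(n,f):
    c=manip.camera(n); cv2.imwrite('pics/'+f,cv2.cvtColor(c['frame'],cv2.COLOR_RGB2BGR)); return c
def foc(c): return 200/np.tan(np.radians(c['vfov'])/2)
def pix2w(c,u,v,z):
    R=np.array(c['R']);t=np.array(c['t']);f=foc(c)
    d=R.T@np.array([(u-c['cx'])/f,(v-c['cy'])/f,1]);o=-R.T@t
    return o+d*(z-o[2])/d[2]
def w2pix(c,X):
    p=np.array(c['R'])@np.array(X)+np.array(c['t']);f=foc(c)
    return p[0]/p[2]*f+c['cx'],p[1]/p[2]*f+c['cy']
E
python3 - <<'E'
from h import *
import pickle
for n in('top','side'):
    c=snap(n,n+'1.png'); pickle.dump(c,open(n+'.pkl','wb')); print(n,c['vfov'],-np.array(c['R']).T@c['t'])
s=manip.read_state();print(s['eef_pos'],s['eef_rot'],s['clock'],s['finger_gap'],manip.finger_overhang)
E
```

```text
top 52.86459424139956 [ 300.97676326   20.42758801 1165.48476689]
side 42.31164914975193 [ 276.01668535 -874.05864141 1139.23141695]
[175.43621077 521.00840728 189.66203707] [-3.14058914e+00 -6.01340603e-05  2.81679786e+00] 0.1 93.97874267684811 8.0
```

View pics/top1.png

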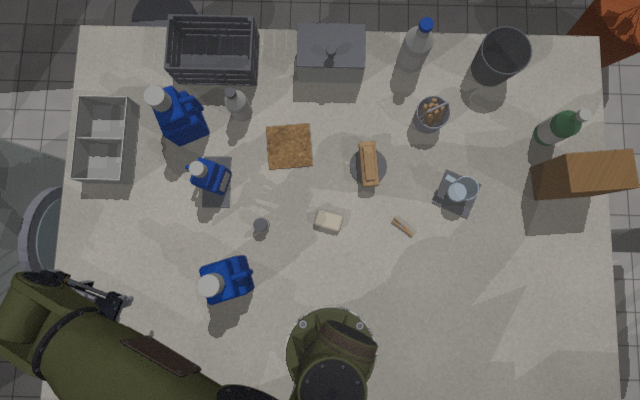

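View pics/side1.png

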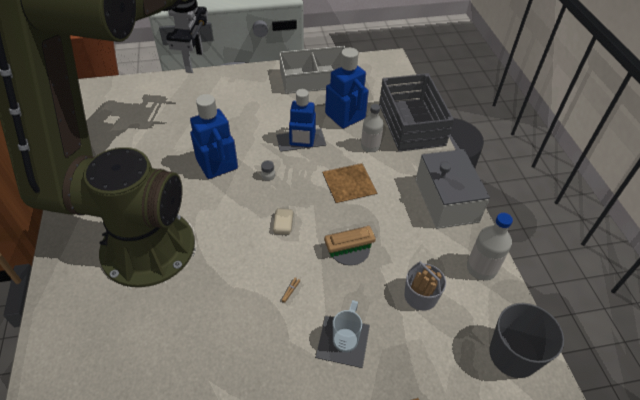

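Candidates for the jug are the blue jugs at top-view pixels (210,175), (178,115) and (226,280). The one at (210,175) is the smallest and stands on the oblong pad. The brush is at (369,163) on the round pad, the cup at (460,190) on the square pad, the cork mat at (289,146), the basket at (432,112) and the soap at (328,221). I'll check with close crops.

```bash
python3 - <<'E'
from h import *
im=cv2.imread('pics/top1.png')
o=np.zeros((600,800,3),np.uint8)
for k,(u,v) in enumerate([(175,150),(250,115),(330,132),(420,162)]):
    t=cv2.resize(im[v:v+60,u:u+80],(400,300),interpolation=cv2.INTER_CUBIC)
    for i in range(0,80,10): cv2.putText(t,str(u+i),(i*5,8),0,.3,(0,255,255)); cv2.line(t,(i*5,9),(i*5,14),(0,255,255))
    for i in range(0,60,10): cv2.putText(t,str(v+i),(0,i*5+4),0,.3,(0,255,255)); 
    o[k//2*300:k//2*300+300,k%2*400:k%2*400+400]=t
cv2.imwrite('pics/crop1.png',o)
import pickle;c=pickle.load(open('top.pkl','rb'))
print(c['R'],c['cx'],c['cy'])
for n,u,v,z in [('jugcap',198,167,185),('cork',289,146,4),('brush',369,163,46),('pad',369,165,4),('cup',458,190,85),('soap',328,221,26),('basket',432,112,75),('small bottle',235,100,80),('bluecap',425,25,160)]: print(n,pix2w(c,u,v,z).round())
E
```

```text
[[ 0.02670004 -0.99962359 -0.00630717]
 [-0.99229105 -0.0257393  -0.12122693]
 [ 0.12101896  0.00949531 -0.99260478]] 323.29441217052016 194.7654432429614
jugcap [482. 342. 185.]
cork [585. 137.   4.]
brush [531. -96.  46.]
pad [ 534. -100.    4.]
cup [ 455. -333.   85.]
soap [365.  16.  26.]
basket [ 675. -267.   75.]
small bottle [694. 285.  80.]
bluecap [ 884. -227.  160.]
```

View pics/crop1.png

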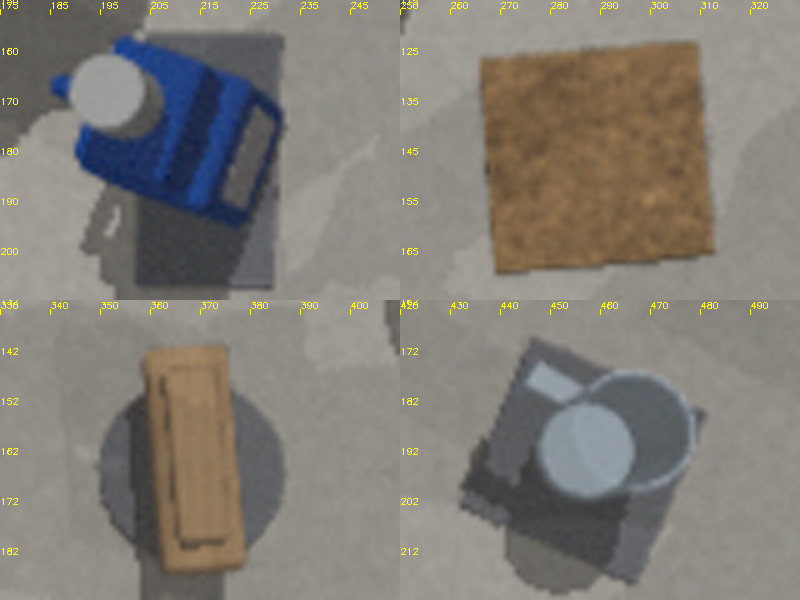

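```bash
cat > models.py <<'E'
import numpy as np
def box(lx,ly,z): return np.array([[a*lx/2,b*ly/2,z] for a,b in((1,1),(-1,1),(-1,-1),(1,-1))],float)
def circ(r,z): a=np.linspace(0,2*np.pi,25); return np.c_[r*np.cos(a),r*np.sin(a),0*a+z]
M=dict(cork=[box(130,130,4)],square=[box(110,110,4)],oblong=[box(150,80,4)],round=[circ(55,4)],
 brush=[box(130,48,46),box(130,48,26),box(100,30,54)],cup=[circ(33,85),circ(30,0),np.array([[-7,33,82],[-7,62,82],[7,62,82],[7,33,82.]])],
 jug=[box(76,76,90),box(76,76,0),box(70,52,135),circ(19,185),np.array([[0,30,131],[0,54,131],[0,54,45.]])])
def place(P,x,y,yaw,z0): c,s=np.cos(yaw),np.sin(yaw); return P@np.array([[c,s,0],[-s,c,0],[0,0,1]])+[x,y,z0]
E
python3 - <<'E'
from h import *; from models import *
import pickle
T=pickle.load(open('top.pkl','rb'));S=pickle.load(open('side.pkl','rb'))
tl=[(175,150),(250,115),(330,132),(420,162)]
def w(k,x,y,z): return pix2w(T,tl[k][0]+(x-k%2*400+.5)/5-.5,tl[k][1]+(y-k//2*300+.5)/5-.5,z)
cr=lambda k,pts,z:np.array([w(k,*p,z) for p in pts])
def rect(n,P):
    c=P.mean(0); L=[np.linalg.norm(P[i]-P[(i+1)%4]) for i in range(4)]
    d=P[1]-P[0]+P[2]-P[3]; d=d[:2]; print(n,c.round(1),'sides',np.round(L,1),'dir01 deg',np.degrees(np.arctan2(d[1],d[0])).round(1)); return c
rect('cork',cr(1,[(482,60),(697,42),(713,253),(498,272)],4))
rect('square',cr(3,[(533,340),(705,412),(635,583),(460,505)],4))
rect('oblong',cr(0,[(275,288),(285,37),(145,33),(135,286)],4))
print('round',w(2,192,473,4).round(1))
rect('brush',cr(2,[(163,573),(143,350),(228,346),(243,568)],50))
print('jugcap',w(0,107,92,189).round(1)); h=w(3,637,430,89);print('cuprim',h.round(1)); hh=w(3,543,380,86);print('cup handle',hh.round(1),np.degrees(np.arctan2(*(hh-h)[1::-1])))
for n,u,v,z in[('bigjugcap',157,97,240),('jug3cap',210,286,240)]:print(n,pix2w(T,u,v,z).round())
E
```

```text
cork [585.6 136.4   4. ] sides [128.3 128.  126.6 128.5] dir01 deg -83.5
square [ 456.3 -354.2    4. ] sides [107.2 109.2 109.  107.3] dir01 deg -112.5
oblong [473.3 344.6   4. ] sides [148.5  82.8 149.8  81.5] dir01 deg 1.1
round [530.3 -97.2   4. ]
brush [529.6 -93.7  50. ] sides [128.2  48.3 127.5  44.9] dir01 deg 5.2
jugcap [478.5 345.9 189. ]
cuprim [ 461.7 -356.    89. ]
cup handle [ 488.3 -306.6   86. ] 61.733842109540454
bigjugcap [639. 434. 240.]
jug3cap [200. 280. 240.]
```

Measured sizes agree with the ones given (cork 128, square 108, oblong 149×82, brush 128×47 mm). I choose the jug at (198,167), standing on the oblong pad. I'll move the brush first, onto the cork.

Request:
jog_arm(
  series=[
    [0, 0, 1, 0, 0, 0, 0],
    [0, 0, 1, 0, 0, 0, 0],
    [0, 0, 1, 0, 0, 0, 0],
    [0, 0, 1, 0, 0, 0, 0],
  ],
  grip_force=20,
)

```text
clock: 0.43
eef_pos: [176.0, 522.5, 317.5]
eef_rot: [3.132, 0.001, 2.817]
wrist_force: [0.7, 0.5, 0.7]
finger_gap: 94.0
finger_force: 0.0
```

Request:
jog_arm(
  series=[
    [0.49, -0.85, 0, 0, 0, 0.13, 0],
    [0.49, -0.85, 0, 0, 0, 0.13, 0],
    [0.49, -0.85, 0, 0, 0, 0.13, 0],
    [0.49, -0.85, 0, 0, 0, 0.13, 0],
  ],
)

```text
clock: 0.77
eef_pos: [236.3, 415.7, 310.5]
eef_rot: [-3.141, 0.001, 3.018]
wrist_force: [0.3, 0.0, 0.8]
finger_gap: 94.0
finger_force: 0.0
```

Request:
jog_arm(
  series=[
    [0.49, -0.85, 0, 0, 0, 0.13, 0],
    [0.49, -0.85, 0, 0, 0, 0.13, 0],
    [0.49, -0.85, 0, 0, 0, 0.13, 0],
    [0.49, -0.85, 0, 0, 0, 0.13, 0],
  ],
)

```text
clock: 1.1
eef_pos: [295.3, 313.5, 310.2]
eef_rot: [-3.141, 0.001, -3.062]
wrist_force: [-0.1, 0.6, 0.5]
finger_gap: 94.3
finger_force: 0.0
```

Request:
jog_arm(
  series=[
    [0.49, -0.85, 0, 0, 0, 0, 0],
    [0.49, -0.85, 0, 0, 0, 0, 0],
    [0.49, -0.85, 0, 0, 0, 0, 0],
    [0.49, -0.85, 0, 0, 0, 0, 0],
  ],
)

```text
clock: 1.43
eef_pos: [353.8, 211.9, 309.9]
eef_rot: [-3.141, 0.0, -3.063]
wrist_force: [-0.3, 0.3, 0.0]
finger_gap: 93.9
finger_force: 0.0
```

Request:
jog_arm(
  series=[
    [0.49, -0.85, 0, 0, 0, 0, 0],
    [0.49, -0.85, 0, 0, 0, 0, 0],
    [0.49, -0.85, 0, 0, 0, 0, 0],
    [0.49, -0.85, 0, 0, 0, 0, 0],
  ],
)

```text
clock: 1.77
eef_pos: [412.5, 110.1, 309.6]
eef_rot: [-3.141, -0.001, -3.062]
wrist_force: [0.5, -0.2, -0.0]
finger_gap: 94.0
finger_force: 0.0
```

Request:
jog_arm(
  series=[
    [0.49, -0.85, 0, 0, 0, 0, 0],
    [0.49, -0.85, 0, 0, 0, 0, 0],
    [0.49, -0.85, 0, 0, 0, 0, 0],
    [0.49, -0.85, 0, 0, 0, 0, 0],
  ],
)

```text
clock: 2.1
eef_pos: [471.3, 8.4, 309.1]
eef_rot: [-3.141, -0.002, -3.061]
wrist_force: [-0.8, -0.3, -0.4]
finger_gap: 94.0
finger_force: 0.0
```

Request:
jog_arm(
  series=[
    [0.485, -0.85, 0, 0, 0, 0, 0],
    [0.485, -0.85, 0, 0, 0, 0, 0],
    [0.485, -0.85, -0.3, 0, 0, 0, 0],
    [0.485, -0.85, -0.7, 0, 0, 0, 0],
    [0.485, -0.85, -1, 0, 0, 0, 0],
    [0.485, -0.85, -1, 0, 0, 0, 0],
  ],
)

```text
clock: 2.6
eef_pos: [525.3, -89.2, 183.3]
eef_rot: [3.138, -0.01, -3.059]
wrist_force: [0.2, -0.4, -1.3]
finger_gap: 93.8
finger_force: 0.0
```

Request:
jog_arm(
  series=[
    [0, 0, -0.3, 0, 0, 0, 0],
    [0, 0, -0.6, 0, 0, 0, 0],
    [0, 0, -0.8, 0, 0, 0, 0],
    [0, 0, -0.8, 0, 0, 0, 0],
    [0, 0, -0.8, 0, 0, 0, 0],
  ],
)

```text
clock: 3.02
eef_pos: [528.3, -89.9, 95.5]
eef_rot: [3.141, -0.0, -3.057]
wrist_force: [0.1, 0.4, 0.2]
finger_gap: 93.7
finger_force: 0.0
```

```bash
python3 - <<'E'
from h import *
s=manip.read_state();print(s['eef_pos'],s['eef_rot'])
c=snap('wrist','w1.png');print(c['hand_eye'],c['vfov'])
E
```

```text
[528.29990487 -89.8545131   95.46818873] [ 3.14142953e+00 -6.18600748e-05 -3.05729086e+00]
[[ 2.54338555e-04 -9.67037525e-01 -2.54633778e-01  7.46144595e+01]
 [ 9.99999838e-01  1.16090266e-04  5.57957672e-04 -4.67662444e-01]
 [-5.10005503e-04 -2.54633878e-01  9.67037397e-01 -1.93553708e+02]
 [ 0.00000000e+00  0.00000000e+00  0.00000000e+00  1.00000000e+00]] 65.70646984690485
```

View pics/w1.png

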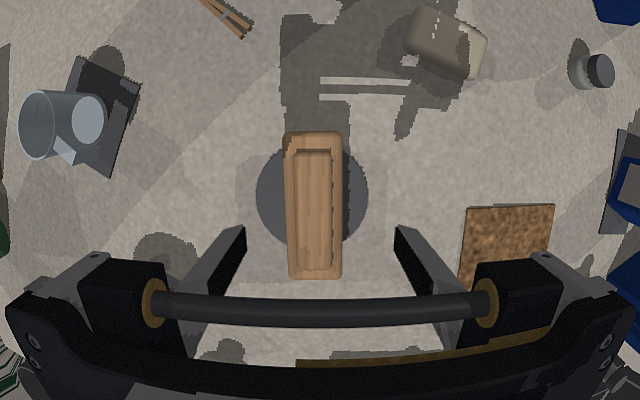

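The wrist view shows the brush (285–342, 132–278) centred between the fingertips at (243,230) and (397,230). I'll shift −3.5 mm in y, go down and grip.

Request:
jog_arm(
  series=[
    [0.01, -0.03, -0.25, 0, 0, 0.007, 0],
    [0.01, -0.03, -0.45, 0, 0, 0.007, 0],
    [0.01, -0.03, -0.535, 0, 0, 0.007, 0],
    [0.01, -0.03, -0.535, 0, 0, 0.007, 0],
    [0.01, -0.03, -0.535, 0, 0, 0.007, 1],
    [0.01, -0.03, -0.535, 0, 0, 0.007, 1],
    [0.01, -0.03, -0.535, 0, 0, 0.007, 1],
    [0.01, -0.03, -0.535, 0, 0, 0.007, 1],
  ],
  grip_force=20,
)

```text
clock: 3.73
eef_pos: [529.6, -94.5, 31.2]
eef_rot: [-3.141, 0.002, -3.047]
wrist_force: [-1.2, -0.3, 0.1]
finger_gap: 70.7
finger_force: 0.0
```

Request:
jog_arm(
  series=[
    [0, 0, 0, 0, 0, 0, 1],
    [0, 0, 0, 0, 0, 0, 1],
    [0, 0, 0, 0, 0, 0, 1],
    [0, 0, 0, 0, 0, 0, 1],
  ],
)

```text
clock: 4.07
eef_pos: [529.0, -94.4, 30.1]
eef_rot: [-3.142, 0.0, -3.047]
wrist_force: [-0.6, -0.7, 1.3]
finger_gap: 47.8
finger_force: 20.0
```

Request:
jog_arm(
  series=[
    [0, 0, 0.2, 0, 0, 0, 1],
    [0, 0, 0.5, 0, 0, 0, 1],
    [0.1, 0.3, 0.5, 0, 0, 0, 1],
    [0.2, 0.6, 0.5, 0, 0, 0, 1],
    [0.24, 0.96, 0.5, 0, 0, 0, 1],
    [0.24, 0.96, 0.5, 0, 0, 0, 1],
  ],
)

```text
clock: 4.57
eef_pos: [558.0, 26.2, 89.9]
eef_rot: [3.141, 0.0, -3.043]
wrist_force: [-0.2, 0.7, -1.0]
finger_gap: 47.8
finger_force: 20.0
```

Request:
jog_arm(
  series=[
    [0.1, 0.3, 0, 0, 0, 0, 1],
    [0.2, 0.6, 0, 0, 0, 0, 1],
    [0.23, 0.9, 0, 0, 0, 0, 1],
    [0.23, 0.96, 0, 0, 0, 0, 1],
    [0.23, 0.96, 0, 0, 0, 0, 1],
    [0.23, 0.96, 0, 0, 0, 0, 1],
  ],
)

```text
clock: 5.07
eef_pos: [585.0, 135.7, 89.6]
eef_rot: [-3.141, -0.001, -3.046]
wrist_force: [-0.2, -1.2, -0.8]
finger_gap: 47.6
finger_force: 20.0
```

Lower gently, release, rise.

Request:
jog_arm(
  series=[
    [0, 0, -0.2, 0, 0, 0, 1],
    [0, 0, -0.35, 0, 0, 0, 1],
    [0, 0, -0.44, 0, 0, 0, 1],
    [0, 0, -0.47, 0, 0, 0, 1],
    [0, 0, -0.485, 0, 0, 0, 1],
    [0, 0, -0.49, 0, 0, 0, 1],
    [0, 0, -0.493, 0, 0, 0, 1],
    [0, 0, -0.493, 0, 0, 0, 1],
  ],
)

```text
clock: 5.73
eef_pos: [585.7, 136.0, 31.6]
eef_rot: [3.142, 0.001, -3.047]
wrist_force: [-0.5, -0.2, -2.0]
finger_gap: 47.6
finger_force: 20.0
```

Request:
jog_arm(
  series=[
    [0, 0, 0, 0, 0, 0, 0],
    [0, 0, 0, 0, 0, 0, 0],
    [0, 0, 0, 0, 0, 0, 0],
    [0, 0, 0, 0, 0, 0, 0],
    [0, 0, 0, 0, 0, 0, 0],
    [0, 0, 0, 0, 0, 0, 0],
    [0, 0, 0.3, 0, 0, 0, 0],
    [0, 0, 0.6, 0, 0, 0, 0],
  ],
)

```text
clock: 6.4
eef_pos: [584.1, 135.8, 102.0]
eef_rot: [-3.141, -0.004, -3.047]
wrist_force: [0.8, -0.3, 0.8]
finger_gap: 93.5
finger_force: 0.0
```

Request:
jog_arm(
  series=[
    [0, 0, 0.5, 0, 0, 0, 0],
    [0, 0, 0.8, 0, 0, 0, 0],
    [-0.1, -0.3, 0.8, 0, 0, -0.1, 0],
    [-0.2, -0.6, 0.8, 0, 0, -0.2, 0],
    [-0.25, -0.98, 0.8, 0, 0, -0.3, 0],
    [-0.25, -0.98, 0.8, 0, 0, -0.3, 0],
  ],
)

```text
clock: 6.9
eef_pos: [554.5, 13.8, 199.4]
eef_rot: [-3.141, 0.001, 2.755]
wrist_force: [0.2, -0.2, -0.4]
finger_gap: 93.6
finger_force: 0.0
```

Request:
jog_arm(
  series=[
    [-0.193, -0.77, 0, 0, 0, -0.2665, 0],
    [-0.193, -0.77, 0, 0, 0, -0.2665, 0],
    [-0.193, -0.77, 0, 0, 0, -0.2665, 0],
    [-0.193, -0.77, 0, 0, 0, -0.2665, 0],
  ],
)

```text
clock: 7.23
eef_pos: [531.4, -76.8, 199.0]
eef_rot: [-3.141, 0.0, 2.336]
wrist_force: [0.9, 0.4, 0.6]
finger_gap: 94.0
finger_force: 0.0
```

Request:
jog_arm(
  series=[
    [-0.193, -0.77, 0, 0, 0, -0.2665, 0],
    [-0.193, -0.77, 0, 0, 0, -0.2665, 0],
    [-0.193, -0.77, 0, 0, 0, -0.2665, 0],
    [-0.193, -0.77, 0, 0, 0, -0.2665, 0],
  ],
)

```text
clock: 7.57
eef_pos: [508.1, -169.1, 198.8]
eef_rot: [-3.141, 0.0, 1.917]
wrist_force: [1.0, 0.9, -0.8]
finger_gap: 93.9
finger_force: 0.0
```

Request:
jog_arm(
  series=[
    [-0.193, -0.77, 0, 0, 0, -0.2665, 0],
    [-0.193, -0.77, 0, 0, 0, -0.2665, 0],
    [-0.193, -0.77, 0, 0, 0, -0.2665, 0],
    [-0.193, -0.77, 0, 0, 0, -0.2665, 0],
  ],
)

```text
clock: 7.9
eef_pos: [484.8, -261.5, 198.6]
eef_rot: [-3.141, 0.0, 1.498]
wrist_force: [0.2, 0.7, -0.1]
finger_gap: 94.0
finger_force: 0.0
```

Request:
jog_arm(
  series=[
    [-0.193, -0.77, 0, 0, 0, -0.2665, 0],
    [-0.193, -0.77, 0, 0, 0, -0.2665, 0],
    [-0.193, -0.77, 0, 0, 0, -0.2665, 0],
    [-0.193, -0.77, 0, 0, 0, -0.2665, 0],
    [-0.193, -0.77, 0, 0, 0, -0.2665, 0],
    [-0.193, -0.77, 0, 0, 0, -0.2665, 0],
  ],
)

```text
clock: 8.4
eef_pos: [462.7, -351.0, 198.7]
eef_rot: [-3.141, -0.0, 1.092]
wrist_force: [0.3, 0.2, -0.3]
finger_gap: 93.7
finger_force: 0.0
```

```bash
cat >> h.py <<'E'
from scipy.spatial.transform import Rotation as Ro
def wristproj(c,s,X):
    Tt=np.eye(4);Tt[:3,:3]=Ro.from_euler('xyz',s['eef_rot']).as_matrix();Tt[:3,3]=s['eef_pos']
    p=np.linalg.inv(Tt@np.array(c['hand_eye']))@np.r_[X,1]; r=np.hypot(p[0],p[1]);a=np.arctan2(r,p[2])*foc(c)
    return c['cx']+a*p[0]/r,c['cy']+a*p[1]/r
def ov(im,proj,P):
    q=np.array([proj(x) for x in P]).round().astype(np.int32); cv2.polylines(im,[q],True,(0,0,255),1)
E
python3 - <<'E'
from h import *; from models import *
s=manip.read_state();print(s['eef_pos'],s['eef_rot'],s['joints'])
c=snap('wrist','w2.png');im=cv2.imread('pics/w2.png')
for n,*a in[('square',456.3,-354.2,np.radians(-22.5),0),('cup',461.7,-356,np.radians(-28),4),('round',530.3,-97.2,0,0),('cork',585.6,136.4,np.radians(6.5),0)]:
    for P in M[n]: ov(im,lambda X:wristproj(c,s,X),place(P,*a))
t=snap('top','top2.png');it=cv2.imread('pics/top2.png')
for n,*a in[('round',530.3,-97.2,0,0),('oblong',473.3,344.6,np.radians(1.1),0),('brush',585.6,136.0,np.radians(5.4),4),('cork',585.6,136.4,np.radians(6.5),0)]:
    for P in M[n][:1]: ov(it,lambda X:w2pix(t,X),place(P,*a))
o=np.zeros((600,800,3),np.uint8); o[:400,:640]=im; o[400:,:]=cv2.resize(it[110:210,180:580],(800,200)); cv2.imwrite('pics/v2.png',o)
E
```

```text
[ 462.65693385 -351.02876583  198.7056791 ] [-3.14138328e+00 -1.06416442e-04  1.09242758e+00] [-7.12151614e-01  3.62640821e-01  1.41788399e+00  5.62480610e-05
  1.36129617e+00 -2.33794579e-01]
```

View pics/v2.png

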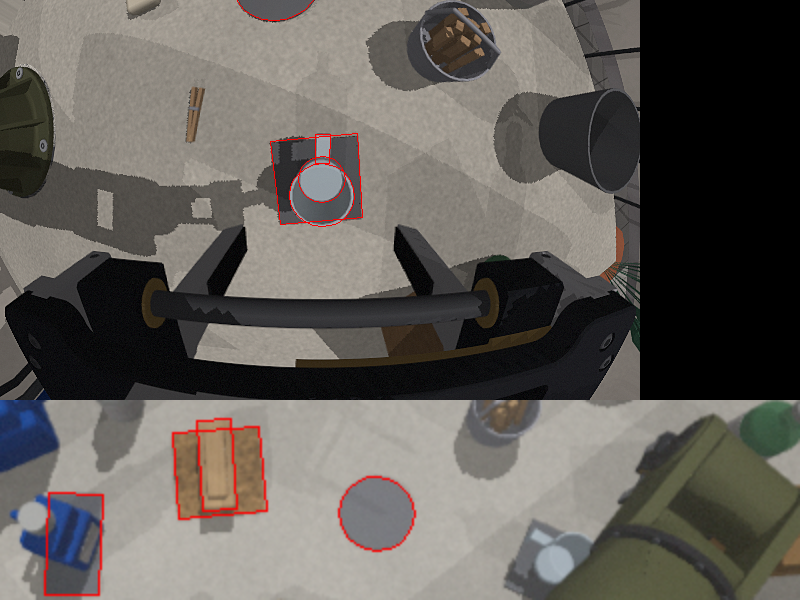

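The overlays fit: cup rim at (322,193) in the wrist view, pads and mat within 1–2 mm in the top view, and the brush stands on the cork. Next, grip the cup.

Request:
jog_arm(
  series=[
    [-0.008, -0.042, -0.3, 0, 0, 0, 0],
    [-0.008, -0.042, -0.6, 0, 0, 0, 0],
    [-0.008, -0.042, -0.8, 0, 0, 0, 0],
    [-0.008, -0.042, -0.8, 0, 0, 0, 0],
    [-0.008, -0.042, -0.8, 0, 0, 0, 0],
  ],
)

```text
clock: 8.92
eef_pos: [461.8, -355.7, 102.9]
eef_rot: [-3.14, -0.0, 1.092]
wrist_force: [-0.5, -0.1, 0.3]
finger_gap: 94.1
finger_force: 0.0
```

Request:
jog_arm(
  series=[
    [0, 0, -0.2, 0, 0, 0, 0],
    [0, 0, -0.35, 0, 0, 0, 0],
    [0, 0, -0.395, 0, 0, 0, 0],
    [0, 0, -0.395, 0, 0, 0, 0.2],
    [0, 0, -0.395, 0, 0, 0, 1],
    [0, 0, -0.395, 0, 0, 0, 1],
    [0, 0, -0.395, 0, 0, 0, 1],
    [0, 0, -0.395, 0, 0, 0, 1],
  ],
  grip_force=10,
)

```text
clock: 9.58
eef_pos: [462.1, -356.5, 56.4]
eef_rot: [3.14, 0.0, 1.091]
wrist_force: [-0.4, 0.4, 1.8]
finger_gap: 64.0
finger_force: 9.8
```

Request:
jog_arm(
  series=[
    [0, 0, 0, 0, 0, 0, 1],
    [0, 0, 0, 0, 0, 0, 1],
    [0, 0, 0, 0, 0, 0, 1],
  ],
)

```text
clock: 9.83
eef_pos: [462.0, -356.5, 56.3]
eef_rot: [3.14, 0.0, 1.09]
wrist_force: [-0.7, 0.4, 6.9]
finger_gap: 63.9
finger_force: 9.9
```

Request:
jog_arm(
  series=[
    [0, 0, 0.15, 0, 0, 0, 1],
    [0, 0, 0.35, 0, 0, 0, 1],
    [0, 0, 0.5, 0, 0, 0, 1],
    [0.06, 0.25, 0.5, 0, 0, 0, 1],
    [0.13, 0.5, 0.5, 0, 0, 0, 1],
    [0.19, 0.72, 0.5, 0, 0, 0, 1],
  ],
)

```text
clock: 10.33
eef_pos: [484.6, -268.6, 115.7]
eef_rot: [3.141, -0.0, 1.09]
wrist_force: [1.3, 0.7, -1.3]
finger_gap: 63.9
finger_force: 10.0
```

Request:
jog_arm(
  series=[
    [0.06, 0.25, 0, 0, 0, 0, 1],
    [0.13, 0.5, 0, 0, 0, 0, 1],
    [0.19, 0.72, 0, 0, 0, 0, 1],
    [0.19, 0.72, 0, 0, 0, 0, 1],
  ],
)

```text
clock: 10.67
eef_pos: [508.2, -179.6, 115.6]
eef_rot: [-3.142, -0.001, 1.094]
wrist_force: [0.7, -0.4, -0.8]
finger_gap: 63.8
finger_force: 10.0
```

Request:
jog_arm(
  series=[
    [0.06, 0.25, 0, 0, 0, 0, 1],
    [0.13, 0.5, 0, 0, 0, 0, 1],
    [0.17, 0.65, 0, 0, 0, 0, 1],
    [0.19, 0.72, 0, 0, 0, 0, 1],
    [0.19, 0.72, 0, 0, 0, 0, 1],
    [0.19, 0.72, 0, 0, 0, 0, 1],
  ],
)

```text
clock: 11.17
eef_pos: [530.0, -97.6, 115.4]
eef_rot: [-3.142, 0.0, 1.091]
wrist_force: [-0.6, -0.3, -0.4]
finger_gap: 63.7
finger_force: 10.0
```

Request:
jog_arm(
  series=[
    [0, 0, -0.2, 0, 0, 0, 1],
    [0, 0, -0.35, 0, 0, 0, 1],
    [0, 0, -0.43, 0, 0, 0, 1],
    [0, 0, -0.46, 0, 0, 0, 1],
    [0, 0, -0.475, 0, 0, 0, 1],
    [0, 0, -0.482, 0, 0, 0, 1],
    [0, 0, -0.488, 0, 0, 0, 1],
    [0, 0, -0.488, 0, 0, 0, 1],
  ],
)

```text
clock: 11.83
eef_pos: [530.4, -97.2, 57.5]
eef_rot: [3.141, -0.0, 1.09]
wrist_force: [-1.0, -0.2, -1.2]
finger_gap: 64.1
finger_force: 10.0
```

Request:
jog_arm(
  series=[
    [0, 0, -0.004, 0, 0, 0, 1],
    [0, 0, -0.004, 0, 0, 0, 1],
    [0, 0, -0.004, 0, 0, 0, 1],
  ],
)

```text
clock: 12.08
eef_pos: [530.5, -97.2, 57.3]
eef_rot: [3.14, -0.0, 1.091]
wrist_force: [-2.9, -0.7, 5.2]
finger_gap: 64.0
finger_force: 10.0
```

Request:
jog_arm(
  series=[
    [0, 0, 0, 0, 0, 0, 0],
    [0, 0, 0, 0, 0, 0, 0],
    [0, 0, 0, 0, 0, 0, 0],
    [0, 0, 0, 0, 0, 0, 0],
    [0, 0, 0.1, 0, 0, 0, 0],
    [0, 0, 0.3, 0, 0, 0, 0],
    [0, 0, 0.6, 0, 0, 0, 0],
    [0, 0, 1, 0, 0, 0, 0],
  ],
)

```text
clock: 12.75
eef_pos: [529.1, -96.7, 171.0]
eef_rot: [-3.139, 0.001, 1.091]
wrist_force: [0.5, 0.2, -0.3]
finger_gap: 93.6
finger_force: 0.0
```

Request:
jog_arm(
  series=[
    [0, 0.3, 0.3, 0, 0, 0, 0],
    [-0.1, 0.6, 0.6, 0, 0, 0, 0],
    [-0.1, 0.9, 0.6, 0, 0, 0, 0],
    [-0.1, 0.9, 0.6, 0, 0, 0, 0],
  ],
)

```text
clock: 13.08
eef_pos: [518.2, 14.7, 246.1]
eef_rot: [3.137, -0.003, 1.093]
wrist_force: [-0.3, 0.3, 1.0]
finger_gap: 94.4
finger_force: 0.0
```

Request:
jog_arm(
  series=[
    [-0.1, 0.9, 0, 0, 0, 0, 0],
    [-0.1, 0.9, 0, 0, 0, 0, 0],
    [-0.1, 0.9, 0, 0, 0, 0, 0],
    [-0.1, 0.9, 0, 0, 0, 0, 0],
  ],
)

```text
clock: 13.42
eef_pos: [505.2, 122.7, 242.6]
eef_rot: [-3.141, -0.001, 1.094]
wrist_force: [0.2, -0.1, -0.7]
finger_gap: 93.9
finger_force: 0.0
```

Request:
jog_arm(
  series=[
    [-0.1, 0.9, 0, 0, 0, 0, 0],
    [-0.1, 0.9, 0, 0, 0, 0, 0],
    [-0.1, 0.9, 0, 0, 0, 0, 0],
    [-0.1, 0.9, 0, 0, 0, 0, 0],
  ],
)

```text
clock: 13.75
eef_pos: [493.3, 230.1, 242.2]
eef_rot: [-3.141, -0.0, 1.094]
wrist_force: [0.6, -0.5, -0.5]
finger_gap: 94.0
finger_force: 0.0
```

Request:
jog_arm(
  series=[
    [-0.1, 0.4, 0, 0, 0, 0, 0],
    [-0.1, 0.4, 0, 0, 0, 0, 0],
    [-0.1, 0.4, 0, 0, 0, 0, 0],
    [-0.1, 0.4, 0, 0, 0, 0, 0],
  ],
)

```text
clock: 14.08
eef_pos: [482.3, 274.2, 242.2]
eef_rot: [3.141, 0.0, 1.091]
wrist_force: [0.1, -1.3, -0.5]
finger_gap: 94.0
finger_force: 0.0
```

```bash
python3 - <<'E'
from h import *; from models import *
s=manip.read_state();print(s['eef_pos'],s['eef_rot'],s['joints'])
c=snap('wrist','w3.png');im=cv2.imread('pics/w3.png')
ov(im,lambda X:wristproj(c,s,X),place(M['jug'][3],478.5,345.9,0,4))
t=snap('top','top3.png');it=cv2.imread('pics/top3.png')
for n,*a in[('round',530.3,-97.2,0,0),('cup',530.3,-97.2,np.radians(-28),4),('square',456.3,-354.2,np.radians(-22.5),0)]:
    for P in M[n]: ov(it,lambda X:w2pix(t,X),place(P,*a))
o=np.zeros((600,800,3),np.uint8); o[:400,:640]=im; o[400:,:]=cv2.resize(it[130:230,180:580],(800,200)); cv2.imwrite('pics/v3.png',o)
E
```

```text
[482.3271316  274.17116392 242.15351393] [3.14142370e+00 3.00633784e-04 1.09094017e+00] [ 4.51031520e-01  2.76543677e-01  1.43025052e+00 -3.17971021e-04
  1.43493873e+00  9.30930737e-01]
```

View pics/v3.png

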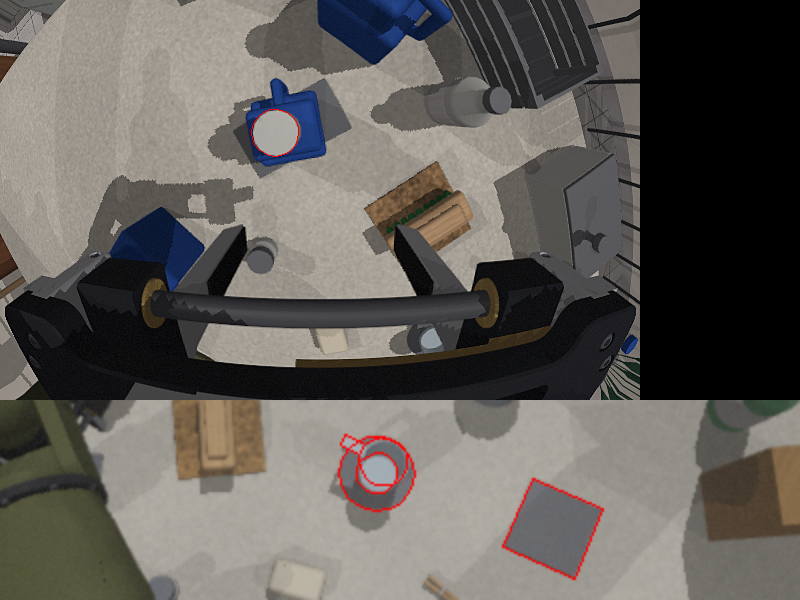

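Cap overlay fits at (275,132) and the cup stands in the middle of the round pad. Gripping the jug.

Request:
jog_arm(
  series=[
    [-0.03, 0.3, 0, 0, 0, 0, 0],
    [-0.03, 0.598, 0, 0, 0, 0, 0],
    [-0.03, 0.598, 0, 0, 0, 0, 0],
    [-0.03, 0.598, 0, 0, 0, 0, 0],
    [-0.03, 0.598, -0.2, 0, 0, 0, 0],
    [-0.03, 0.598, -0.4, 0, 0, 0, 0],
    [-0.03, 0.598, -0.4, 0, 0, 0, 0],
  ],
)

```text
clock: 14.77
eef_pos: [477.7, 344.2, 189.9]
eef_rot: [-3.139, 0.006, 1.089]
wrist_force: [0.9, 0.3, -0.8]
finger_gap: 94.4
finger_force: 0.0
```

Request:
jog_arm(
  series=[
    [0, 0, -0.15, 0, 0, 0, 0],
    [0, 0, -0.255, 0, 0, 0, 0],
    [0, 0, -0.255, 0, 0, 0, 0],
    [0, 0, -0.255, 0, 0, 0, 0.4],
    [0, 0, -0.255, 0, 0, 0, 1],
    [0, 0, -0.255, 0, 0, 0, 1],
    [0, 0, -0.255, 0, 0, 0, 1],
    [0, 0, -0.255, 0, 0, 0, 1],
  ],
  grip_force=35,
)

```text
clock: 15.43
eef_pos: [478.7, 346.8, 164.1]
eef_rot: [3.141, -0.001, 1.09]
wrist_force: [-0.3, 0.6, -0.2]
finger_gap: 63.8
finger_force: 0.0
```

Request:
jog_arm(
  series=[
    [0, 0, 0, 0, 0, 0, 1],
    [0, 0, 0, 0, 0, 0, 1],
    [0, 0, 0, 0, 0, 0, 1],
    [0, 0, 0, 0, 0, 0, 1],
  ],
)

```text
clock: 15.77
eef_pos: [478.6, 346.7, 163.4]
eef_rot: [3.141, 0.0, 1.091]
wrist_force: [0.5, -1.3, 0.4]
finger_gap: 37.7
finger_force: 17.6
```

Request:
jog_arm(
  series=[
    [0, 0, 0.05, 0, 0, 0, 1],
    [0, 0, 0.15, 0, 0, 0, 1],
    [0, 0, 0.3, 0, 0, 0, 1],
    [0, 0, 0.5, 0, 0, 0, 1],
    [0, 0, 0.7, 0, 0, 0, 1],
    [0, 0, 0.9, 0, 0, 0, 1],
    [0, 0, 1, 0, 0, 0, 1],
    [0, 0, 1, 0, 0, 0, 1],
  ],
)

```text
clock: 16.43
eef_pos: [479.0, 347.1, 287.2]
eef_rot: [3.139, -0.004, 1.091]
wrist_force: [0.4, 0.6, -6.2]
finger_gap: 36.8
finger_force: 35.0
```

Request:
jog_arm(
  series=[
    [0, -0.08, 0, 0, 0, 0, 1],
    [-0.01, -0.22, 0, 0, 0, 0, 1],
    [-0.02, -0.46, 0, 0, 0, 0, 1],
    [-0.03, -0.7, 0, 0, 0, 0, 1],
    [-0.03, -0.97, 0, 0, 0, 0, 1],
  ],
)

```text
clock: 16.85
eef_pos: [473.8, 228.7, 281.6]
eef_rot: [-3.14, 0.002, 1.091]
wrist_force: [1.2, 0.7, -6.4]
finger_gap: 36.9
finger_force: 35.0
```

Request:
jog_arm(
  series=[
    [-0.01, -0.25, 0, 0, 0, 0, 1],
    [-0.02, -0.5, 0, 0, 0, 0, 1],
    [-0.03, -0.75, 0, 0, 0, 0, 1],
    [-0.03, -0.97, 0, 0, 0, 0, 1],
  ],
)

```text
clock: 17.18
eef_pos: [470.1, 111.6, 282.1]
eef_rot: [-3.14, 0.002, 1.09]
wrist_force: [0.6, -0.1, -7.9]
finger_gap: 37.0
finger_force: 35.0
```

Request:
jog_arm(
  series=[
    [-0.01, -0.25, 0, 0, 0, 0, 1],
    [-0.02, -0.5, 0, 0, 0, 0, 1],
    [-0.03, -0.75, 0, 0, 0, 0, 1],
    [-0.03, -0.97, 0, 0, 0, 0, 1],
  ],
)

```text
clock: 17.52
eef_pos: [466.4, -4.6, 282.1]
eef_rot: [-3.14, 0.001, 1.09]
wrist_force: [0.3, -0.8, -6.5]
finger_gap: 36.8
finger_force: 35.0
```

Request:
jog_arm(
  series=[
    [-0.01, -0.25, 0, 0, 0, 0, 1],
    [-0.02, -0.5, 0, 0, 0, 0, 1],
    [-0.03, -0.75, 0, 0, 0, 0, 1],
    [-0.03, -0.97, 0, 0, 0, 0, 1],
  ],
)

```text
clock: 17.85
eef_pos: [462.7, -120.8, 282.1]
eef_rot: [-3.139, 0.001, 1.09]
wrist_force: [0.3, -0.9, -5.9]
finger_gap: 36.6
finger_force: 35.0
```

Request:
jog_arm(
  series=[
    [-0.01, -0.25, 0, 0, 0, 0, 1],
    [-0.02, -0.5, 0, 0, 0, 0, 1],
    [-0.03, -0.75, 0, 0, 0, 0, 1],
    [-0.03, -0.97, 0, 0, 0, 0, 1],
  ],
)

```text
clock: 18.18
eef_pos: [459.0, -237.1, 281.9]
eef_rot: [-3.139, 0.0, 1.09]
wrist_force: [-0.1, -0.2, -6.5]
finger_gap: 36.8
finger_force: 35.0
```

Request:
jog_arm(
  series=[
    [-0.01, -0.24, 0, 0, 0, 0, 1],
    [-0.02, -0.45, 0, 0, 0, 0, 1],
    [-0.03, -0.65, 0, 0, 0, 0, 1],
    [-0.03, -0.82, 0, 0, 0, 0, 1],
    [-0.03, -0.93, 0, 0, 0, 0, 1],
    [-0.03, -0.97, 0, 0, 0, 0, 1],
    [-0.03, -0.97, 0, 0, 0, 0, 1],
    [-0.03, -0.97, 0, 0, 0, 0, 1],
  ],
)

```text
clock: 18.85
eef_pos: [456.8, -350.9, 283.0]
eef_rot: [-3.141, -0.001, 1.091]
wrist_force: [0.7, 0.4, -6.7]
finger_gap: 36.6
finger_force: 35.0
```

Request:
jog_arm(
  series=[
    [0, -0.027, -0.15, 0, 0, 0, 1],
    [0, -0.027, -0.4, 0, 0, 0, 1],
    [0, -0.027, -0.65, 0, 0, 0, 1],
    [0, -0.027, -0.8, 0, 0, 0, 1],
    [0, -0.027, -0.88, 0, 0, 0, 1],
    [0, -0.027, -0.92, 0, 0, 0, 1],
    [0, -0.027, -0.94, 0, 0, 0, 1],
    [0, -0.027, -0.95, 0, 0, 0, 1],
  ],
)

```text
clock: 19.52
eef_pos: [457.4, -354.9, 170.5]
eef_rot: [3.14, 0.0, 1.091]
wrist_force: [0.8, -0.2, -6.5]
finger_gap: 37.2
finger_force: 35.0
```

Request:
jog_arm(
  series=[
    [0, 0, -0.01, 0, 0, 0, 1],
    [0, 0, -0.02, 0, 0, 0, 1],
    [0, 0, -0.03, 0, 0, 0, 1],
    [0, 0, -0.037, 0, 0, 0, 1],
    [0, 0, -0.042, 0, 0, 0, 1],
    [0, 0, -0.042, 0, 0, 0, 1],
    [0, 0, -0.042, 0, 0, 0, 1],
  ],
)

```text
clock: 20.1
eef_pos: [456.9, -354.9, 164.4]
eef_rot: [3.142, 0.0, 1.09]
wrist_force: [0.1, -0.2, -6.4]
finger_gap: 37.1
finger_force: 35.0
```

Request:
jog_arm(
  series=[
    [0, 0, -0.004, 0, 0, 0, 1],
    [0, 0, -0.008, 0, 0, 0, 1],
    [0, 0, -0.01, 0, 0, 0, 1],
    [0, 0, -0.01, 0, 0, 0, 1],
  ],
)

```text
clock: 20.43
eef_pos: [457.0, -355.0, 163.4]
eef_rot: [3.141, 0.0, 1.09]
wrist_force: [-0.1, -0.7, -4.1]
finger_gap: 37.0
finger_force: 35.0
```

Request:
jog_arm(
  series=[
    [0, 0, -0.005, 0, 0, 0, 1],
    [0, 0, -0.005, 0, 0, 0, 1],
    [0, 0, -0.005, 0, 0, 0, 0.6],
    [0, 0, -0.005, 0, 0, 0, 0.4],
    [0, 0, -0.005, 0, 0, 0, 0],
    [0, 0, -0.005, 0, 0, 0, 0],
    [0, 0, -0.005, 0, 0, 0, 0],
    [0, 0, -0.005, 0, 0, 0, 0],
  ],
)

```text
clock: 21.1
eef_pos: [456.9, -354.8, 162.5]
eef_rot: [-3.141, -0.0, 1.091]
wrist_force: [0.3, 0.4, -0.3]
finger_gap: 67.5
finger_force: 0.0
```

Request:
jog_arm(
  series=[
    [0, 0, 0.1, 0, 0, 0, 0],
    [0, 0, 0.3, 0, 0, 0, 0],
    [0, 0, 0.6, 0, 0, 0, 0],
    [0, 0, 0.9, 0, 0, 0, 0],
    [0, 0, 0.9, 0, 0, 0, 0],
  ],
)

```text
clock: 21.52
eef_pos: [458.2, -355.9, 278.9]
eef_rot: [3.131, 0.003, 1.091]
wrist_force: [-0.3, 0.1, 0.6]
finger_gap: 93.9
finger_force: 0.0
```

Request:
jog_arm(
  series=[
    [0.214, 0.818, 0, 0, 0, 0.2726, 0],
    [0.214, 0.818, 0, 0, 0, 0.2726, 0],
    [0.214, 0.818, 0, 0, 0, 0.2726, 0],
    [0.214, 0.818, 0, 0, 0, 0.2726, 0],
  ],
)

```text
clock: 21.85
eef_pos: [483.5, -253.5, 271.8]
eef_rot: [3.14, 0.0, 1.529]
wrist_force: [1.5, -0.2, 0.5]
finger_gap: 94.0
finger_force: 0.0
```

Request:
jog_arm(
  series=[
    [0.214, 0.818, 0, 0, 0, 0.2726, 0],
    [0.214, 0.818, 0, 0, 0, 0.2726, 0],
    [0.214, 0.818, 0, 0, 0, 0.2726, 0],
    [0.214, 0.818, 0, 0, 0, 0.2726, 0],
  ],
)

```text
clock: 22.18
eef_pos: [509.0, -155.3, 271.6]
eef_rot: [3.14, 0.0, 1.958]
wrist_force: [-0.1, -0.1, -1.0]
finger_gap: 93.7
finger_force: 0.0
```

Request:
jog_arm(
  series=[
    [0.214, 0.818, 0, 0, 0, 0.2726, 0],
    [0.214, 0.818, 0, 0, 0, 0.2726, 0],
    [0.214, 0.818, 0, 0, 0, 0.2726, 0],
    [0.214, 0.818, 0, 0, 0, 0.2726, 0],
  ],
)

```text
clock: 22.52
eef_pos: [534.6, -57.0, 271.3]
eef_rot: [3.141, 0.0, 2.386]
wrist_force: [-1.1, -1.4, -0.5]
finger_gap: 93.8
finger_force: 0.0
```

Request:
jog_arm(
  series=[
    [0.214, 0.818, 0, 0, 0, 0.2726, 0],
    [0.214, 0.818, 0, 0, 0, 0.2726, 0],
    [0.214, 0.818, 0, 0, 0, 0.2726, 0],
    [0.214, 0.818, 0, 0, 0, 0.2726, 0],
  ],
)

```text
clock: 22.85
eef_pos: [560.0, 41.2, 271.1]
eef_rot: [3.141, 0.0, 2.814]
wrist_force: [0.1, -0.9, 0.1]
finger_gap: 93.9
finger_force: 0.0
```

Request:
jog_arm(
  series=[
    [0.214, 0.818, 0, 0, 0, 0.2726, 0],
    [0.214, 0.818, 0, 0, 0, 0.2726, 0],
    [0.214, 0.818, 0, 0, 0, 0.2726, 0],
    [0.214, 0.818, 0, 0, 0, 0.2726, 0],
    [0.214, 0.818, 0, 0, 0, 0.2726, 0],
    [0.214, 0.818, 0, 0, 0, 0.2726, 0],
  ],
)

```text
clock: 23.35
eef_pos: [585.3, 135.8, 271.0]
eef_rot: [-3.142, 0.0, -3.054]
wrist_force: [-0.8, 0.0, 0.1]
finger_gap: 93.8
finger_force: 0.0
```

```bash
python3 - <<'E'
from h import *; from models import *
s=manip.read_state();print(s['eef_pos'],s['eef_rot'],s['joints'])
c=snap('wrist','w4.png');im=cv2.imread('pics/w4.png')
for P in M['brush']: ov(im,lambda X:wristproj(c,s,X),place(P,585.6,136,np.radians(5.4),4))
t=snap('top','top4.png');it=cv2.imread('pics/top4.png')
for n,*a in[('jug',456.3,-354.2,np.radians(-22.5),4),('square',456.3,-354.2,np.radians(-22.5),0)]:
    for P in M[n][-2:]: ov(it,lambda X:w2pix(t,X),place(P,*a))
for n,*a in [('cup',530.3,-97.2,np.radians(-28),4)]: 
    for P in M[n]: ov(it,lambda X:w2pix(t,X),place(P,*a))
t=snap('side','side4.png');iS=cv2.imread('pics/side4.png')
o=np.zeros((600,800,3),np.uint8); o[:400,:500]=im[:,70:570]; o[400:,:]=cv2.resize(it[130:230,180:580],(800,200)); o[:400,500:]=cv2.resize(iS[200:400,280:430],(300,400)); cv2.imwrite('pics/v4.png',o)
E
```

```text
[585.25813138 135.80219123 271.00595116] [-3.14152343e+00  3.01388980e-04 -3.05377031e+00] [ 1.67091735e-01  3.72011430e-01  1.24031244e+00 -9.29560577e-05
  1.52897382e+00 -1.49152305e+00]
```

View pics/v4.png

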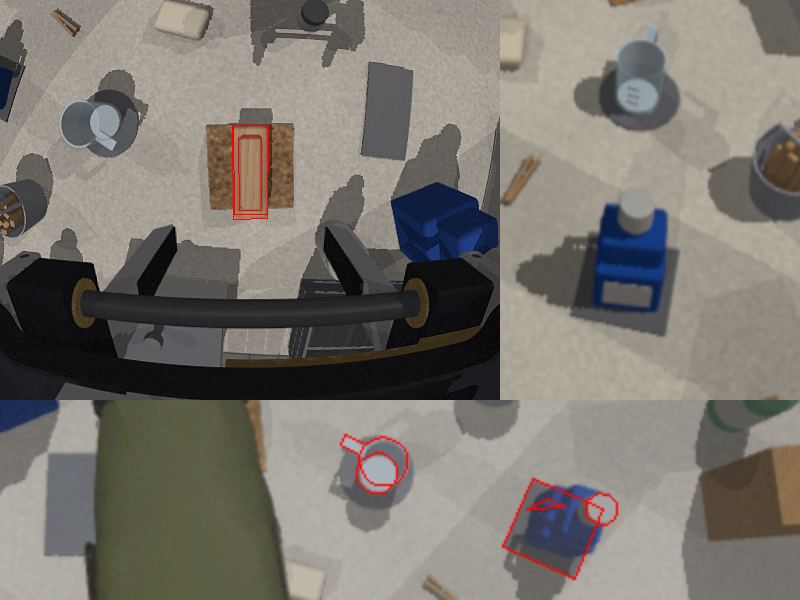

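Jug, upright, is centred on its pad, the cup is centred, and the brush on the cork matches its model. Pick the brush up.

Request:
jog_arm(
  series=[
    [0, 0, -0.3, 0, 0, 0, 0],
    [0, 0, -0.6, 0, 0, 0, 0],
    [0, 0, -0.9, 0, 0, 0, 0],
    [0, 0, -1, 0, 0, 0, 0],
    [0, 0, -1, 0, 0, 0, 0],
  ],
  grip_force=20,
)

```text
clock: 23.92
eef_pos: [584.1, 135.3, 148.1]
eef_rot: [-3.141, -0.005, -3.053]
wrist_force: [-0.2, 0.7, -0.1]
finger_gap: 94.3
finger_force: 0.0
```

Request:
jog_arm(
  series=[
    [0, 0, -0.3, 0, 0, 0, 0],
    [0, 0, -0.6, 0, 0, 0, 0],
    [0, 0, -0.8, 0, 0, 0, 0],
    [0, 0, -0.95, 0, 0, 0, 0],
    [0, 0, -0.997, 0, 0, 0, 0],
    [0, 0, -0.997, 0, 0, 0, 0],
    [0, 0, -0.997, 0, 0, 0, 1],
    [0, 0, -0.997, 0, 0, 0, 1],
  ],
)

```text
clock: 24.58
eef_pos: [586.6, 136.1, 33.3]
eef_rot: [3.141, 0.003, -3.052]
wrist_force: [0.7, -0.7, 0.2]
finger_gap: 84.1
finger_force: 0.0
```

Request:
jog_arm(
  series=[
    [0, 0, 0, 0, 0, 0, 1],
    [0, 0, 0, 0, 0, 0, 1],
    [0, 0, 0, 0, 0, 0, 1],
    [0, 0, 0, 0, 0, 0, 1],
    [0, 0, 0, 0, 0, 0, 1],
    [0, 0, 0, 0, 0, 0, 1],
    [0, 0, 0, 0, 0, 0, 1],
  ],
)

```text
clock: 25.17
eef_pos: [585.4, 135.9, 31.1]
eef_rot: [-3.142, 0.0, -3.052]
wrist_force: [-0.8, -0.2, 2.5]
finger_gap: 47.2
finger_force: 20.0
```

Request:
jog_arm(
  series=[
    [0, 0, 0.2, 0, 0, 0, 1],
    [0, 0, 0.5, 0, 0, 0, 1],
    [-0.1, 0.2, 0.5, 0, 0, -0.02, 1],
    [-0.25, 0.45, 0.5, 0, 0, -0.044, 1],
    [-0.4, 0.7, 0.5, 0, 0, -0.044, 1],
    [-0.467, 0.87, 0.5, 0, 0, -0.044, 1],
  ],
)

```text
clock: 25.67
eef_pos: [527.4, 242.3, 90.9]
eef_rot: [3.141, -0.001, -3.12]
wrist_force: [0.5, -0.1, -1.5]
finger_gap: 47.1
finger_force: 20.0
```

Request:
jog_arm(
  series=[
    [-0.12, 0.25, 0, 0, 0, 0, 1],
    [-0.25, 0.5, 0, 0, 0, 0, 1],
    [-0.38, 0.7, 0, 0, 0, 0, 1],
    [-0.467, 0.87, 0, 0, 0, 0, 1],
    [-0.467, 0.87, 0, 0, 0, 0, 1],
    [-0.467, 0.87, 0, 0, 0, 0, 1],
    [-0.467, 0.87, 0, 0, 0, 0, 1],
  ],
)

```text
clock: 26.25
eef_pos: [473.5, 344.2, 90.8]
eef_rot: [-3.141, -0.0, -3.121]
wrist_force: [0.0, 1.3, -1.3]
finger_gap: 47.4
finger_force: 20.0
```

Yaw is 181.2°, as wanted. Lower and release.

Request:
jog_arm(
  series=[
    [0, 0, -0.2, 0, 0, 0, 1],
    [0, 0, -0.35, 0, 0, 0, 1],
    [0, 0, -0.44, 0, 0, 0, 1],
    [0, 0, -0.47, 0, 0, 0, 1],
    [0, 0, -0.485, 0, 0, 0, 1],
    [0, 0, -0.49, 0, 0, 0, 1],
    [0, 0, -0.495, 0, 0, 0, 1],
    [0, 0, -0.495, 0, 0, 0, 1],
  ],
)

```text
clock: 26.92
eef_pos: [473.7, 344.9, 32.3]
eef_rot: [3.141, 0.001, -3.121]
wrist_force: [-0.5, 1.1, -0.8]
finger_gap: 47.6
finger_force: 20.0
```

Request:
jog_arm(
  series=[
    [0, 0, -0.004, 0, 0, 0, 1],
    [0, 0, -0.004, 0, 0, 0, 1],
    [0, 0, -0.004, 0, 0, 0, 0],
    [0, 0, -0.004, 0, 0, 0, 0],
    [0, 0, -0.004, 0, 0, 0, 0],
    [0, 0, -0.004, 0, 0, 0, 0],
    [0, 0, -0.004, 0, 0, 0, 0],
    [0, 0, -0.004, 0, 0, 0, 0],
  ],
)

```text
clock: 27.58
eef_pos: [473.2, 344.7, 31.1]
eef_rot: [3.142, 0.0, -3.121]
wrist_force: [0.0, 0.9, 0.0]
finger_gap: 84.1
finger_force: 0.0
```

Request:
jog_arm(
  series=[
    [0, 0, 0.2, 0, 0, 0, 0],
    [0, 0, 0.5, 0, 0, 0, 0],
    [0, 0, 0.8, 0, 0, 0, 0],
    [0, 0, 1, 0, 0, 0, 0],
    [0, 0, 1, 0, 0, 0, 0],
  ],
)

```text
clock: 28.0
eef_pos: [475.0, 345.8, 156.8]
eef_rot: [3.137, 0.007, -3.121]
wrist_force: [0.9, -0.2, -0.2]
finger_gap: 93.9
finger_force: 0.0
```

Request:
jog_arm(
  series=[
    [0, 0, 0.3, 0, 0, 0, 0],
    [0, 0, 0.6, 0, 0, 0, 0],
    [0, 0, 0.9, 0, 0, 0, 0],
    [0, -0.3, 1, 0, 0, 0, 0],
    [0, -0.6, 1, 0, 0, 0, 0],
    [0, -0.9, 1, 0, 0, 0, 0],
    [0, -1, 1, 0, 0, 0, 0],
    [0, -1, 1, 0, 0, 0, 0],
  ],
)

```text
clock: 28.67
eef_pos: [473.4, 222.6, 271.0]
eef_rot: [-3.141, 0.0, -3.124]
wrist_force: [0.7, 0.3, -0.1]
finger_gap: 93.5
finger_force: 0.0
```

Request:
jog_arm(
  series=[
    [0, -0.3, 0, 0, 0, 0, 0],
    [0, -0.6, 0, 0, 0, 0, 0],
    [0, -0.9, 0, 0, 0, 0, 0],
    [0, -1, 0, 0, 0, 0, 0],
    [0, -1, 0, 0, 0, 0, 0],
    [0, -1, 0, 0, 0, 0, 0],
  ],
)

```text
clock: 29.17
eef_pos: [473.4, 105.4, 270.8]
eef_rot: [3.141, -0.0, -3.122]
wrist_force: [0.0, 0.3, -0.0]
finger_gap: 93.5
finger_force: 0.0
```

```bash
python3 - <<'E'
from h import *; from models import *
t=snap('top','top5.png');it=cv2.imread('pics/top5.png');pl=it.copy()
for n,*a in[('jug',456.3,-354.2,np.radians(-22.5),4),('square',456.3,-354.2,np.radians(-22.5),0),('cup',530.3,-97.2,np.radians(-28),4),('oblong',473.3,344.6,np.radians(1.1),0),('brush',473.3,344.6,np.radians(1.1),4)]:
    for P in M[n][-2:]: ov(it,lambda X:w2pix(t,X),place(P,*a))
t=snap('side','side5.png');iS=cv2.imread('pics/side5.png')
o=np.zeros((600,800,3),np.uint8); o[:200]=cv2.resize(it[130:230,180:580],(800,200)); o[200:400]=cv2.resize(pl[130:230,180:580],(800,200));o[400:,:400]=cv2.resize(pl[0:200,150:550],(400,200)); o[400:,400:]=cv2.resize(iS[60:360,100:600],(400,200)); cv2.imwrite('pics/v5.png',o)
E
```

```text
(no output)
```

View pics/v5.png

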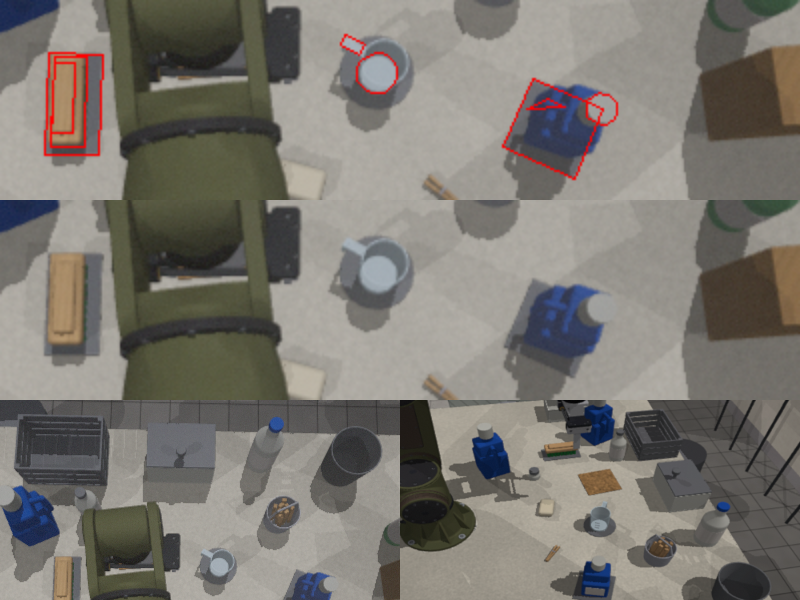

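All three stand centred on their own pads: the brush at (67,100), the cup at (377,72) and the jug at (555,130) in the top strip. The bystanders are unmoved and the gripper is clear.

```bash
python3 -c "
from cell import manip
print(manip.sign_off())"
```

```text
the job is handed in; nothing more can be done
None
```

The job is handed in at about 29 s on the clock: the brush went onto the cork mat first, then the cup, jug and brush each onto its own pad, and in the last pictures all three stood centred, with the bystanders in place.

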